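Seat the drill-jig cover on its locating pin and hold it down

TASK

Take the drill-jig cover with the tongue by its upright grip, square it up with the drilling fixture and lay its tongue on the steel locating pin with the hidden hole about two centimetres away from the pin; then, keeping it lightly on the pin, slide it until the hole comes over the pin and the cover drops on. Press it down against the sprung pine stock until it lies flat and fully home on the fixture, and finish there, still holding it pressed down by its grip, for it springs up if let go. Leave everything else on the bench where it is.

Things in the scene. Friction and masses are not known exactly. Their poses are not given: they have to be found in the camera images.
- cover: The cover: grey laminated slab 90 (x) x 80 (y) x 20 mm with a tongue 50 mm wide prolonging it at +x, from x = 45 to 92 mm, same thickness. Origin: centre of the slab's underside (below the grip), x towards the tongue, z up. 0.25 to 0.42 kg. It starts flat on the bench (origin at bench height). In place, its x axis points the same way as the fixture's.
- cover_grip (a point): Point inside the cover's dark wooden grip, midway along and across it, 46 mm straight above the cover's origin. The grip stands on the slab's middle: 60 mm long (cover x), 26 mm thick (cover y), reaching from 20 to 70 mm above the underside; pinch it from above across its thickness.
- cover_hole (a point): Mouth of the blind round hole in the underside of the cover's tongue, 68.5 mm from the cover's origin along +x, in the plane of the underside. Hole 15 mm across with a 1.5 mm chamfer, 17 mm deep; not seen from above.
- fixture: Drilling fixture, fixed to the bench: wooden block 190 (x) x 100 (y) x 40 mm, its upper face 40 mm above the bench. Origin: centre of its underside, z up, x along its length towards the pin end; the pocket with the stock is at the -x end. Cover in place: cover x axis along fixture x axis, cover origin over the stock.
- pin: Steel locating pin upright in the fixture's upper face, 34 mm from the fixture's centre along +x: 12 mm across, 14 mm high above that face, upper 2.5 mm tapered to 8 mm across. Origin: centre of its foot.
- pin_foot (a point): Point on the pin's axis in the plane of the fixture's upper face (40 mm above the bench); axes as the fixture's. The hole's mouth comes here when the cover is home.
- stock (a joint): How far the sprung pine stock (60 x 60 mm, its centre 34 mm from the fixture's centre along -x) is pressed down, in m: 0 = up, standing 6 mm proud of the fixture's face; 0.006 = level with that face, the cover home. The spring pushes up with about 5 N at 0 and 11 N at 0.006, more than the cover's weight, so the cover dropped on the pin rests 6 mm above the face until pressed.
- plain_cover: A second cover of the same slab (90 x 80 x 20 mm) and grip, but without the tongue and hole: not for this fixture, a bystander. Origin: centre of its underside.
- offcut: Pine offcut 75 x 45 x 45 mm, bystander. Origin: centre of its underside.
- tape: Tape measure 70 x 36 x 62 mm standing on edge, bystander. Origin: centre of its underside.
- glue: White glue bottle, 60 mm across, 170 mm tall, bystander. Origin: centre of its foot.
- hammer: Hammer lying on the bench, about 0.3 m long, bystander.
- screwdriver: Screwdriver lying on the bench, about 0.2 m long, bystander.
- pot: Empty steel pot, 72 mm across, 85 mm tall, bystander. Origin: centre of its foot.
- chuck_key: Small T-shaped drill chuck key, 61 x 70 mm, 18 mm high, bystander.
Not all that is in view belongs to the job. There is more than one size of the fixture; the one meant has the size given above.

How it is judged:
By the outcome, as a careful person would: the job done as asked, in the order asked, and still so for the second after the job is handed in, while the arm keeps its last pose, push and grip.
It also fails if it takes over 42 s, if anything falls off the work surface, if the arm or the gripper's body presses on something with over 40 N, if the wrist force passes 120 N, or if a joint passes its speed limit or range.

ROBOT

A 6-joint arm with a two-finger parallel gripper is mounted at the origin on the work surface. World frame = base frame: x ahead of the robot, y to its left, z up, the work surface at z = 0. Lengths are in mm, angles in rad, forces in N, time in s.
With the tool pointing down it reaches from about 275 to 1000 mm from the base axis. Payload 8.4 kg.
Tool frame: the origin (TCP) lies midway between the tips of the shut fingers; the grasp point (between the pads) lies 19 mm behind it; y points along the fingers, z is the direction in which the jaws open and shut, and the axes are right-handed (so a half turn about y gives the same grasp; the last joint's range is limited). The gripper opens to 85 mm and grips with 20 to 120 N. Pads are 22 mm wide; open, the fingers measure 114 mm over their backs; the gripper's body (76 mm by 85 mm) begins 54 mm behind the grasp point. The pads swing forward as they close: fully open they stand 13 mm farther back than shut.
Start: joints at [1.249, 0.353, 1.633, -0, 1.155, -0.002], TCP at [196.484, 593.314, 198.881] pointing down, gripper open.
Joint ranges: [-2.63, 2.63], [-0.92, 2.1], [0.06, 2.66], [-1.3, 4.44], [0, 2.69], [-3.02, 3.02]. Speed limits (rad/s): [2.22, 2.22, 2.79, 3.14, 3.14, 3.14].

INTERFACE

Orientations are given as [roll, pitch, yaw] about the fixed x, y, z axes, in that order (R = Rz(yaw) Ry(pitch) Rx(roll)).
In Python, from rig import r gives the robot as it stands. The module is installed in compiled form; this text tells all that it offers.
- The arm moves only by the tool apply_moves, never from a script. Its argument "plan" is text: rows parted by semicolons, each of 7 numbers parted by spaces: the shift along the tool's x, y, z in cm, then the turn, a rotation vector about the tool's x, y, z in degrees, then the closure, from 0 (fully open) to 1 (shut). A call has 1 to 20 rows; each row shifts and turns the pose as measured when the row begins, along the tool's axes as they then stand; what a row does not reach is not made up. A row lasts 1/10 s, in which the tool goes at most 50 mm and 8.59 degrees, less where a joint would pass 70% of its speed; a pose out of reach is approached as far as the arm can. A call is refused whole if a number of a shift passes 5 or a number of a turn 8.59, either way. A call with a gripper value outside its range is refused whole. The fingers move at their own pace and stop on an object; "squeeze" is the grip in N (left out, the last holds). Time passes only in rows, so rows that do not move let the fingers close. It gives the time, the measured TCP pose, the force and the opening at its end, in the units of the state.
- r.sense(): the state, without advancing time (a new reading comes with each control period).
- r.grab_frame(name): name is "scene" or "top" or "wrist"; returns the picture (400x640x3 uint8, blue, green, red); there is no depth.
- r.get_calibration(name): a dict with "vertical_fov" (degrees; the focal length in pixels is half the picture's height over the tangent of half this angle, whatever the lens; pixels are square), "cx", "cy" (the principal point, pixels), "R" (3x3) and "t" (3): a world point X has camera coordinates R X + t; the wrist camera has in their place "hand_eye" (4x4, takes a point from camera to tool coordinates, whose origin is the TCP and whose axes are the tool frame's). Camera axes: x right, y down, z forward; pixel columns grow to the right and rows downward; lengths in mm; the calibration is good to about 2 mm. A picture is of the moment at which its call begins: read the wrist's pose just before it. get_calibration takes no time and is no camera call.
- r.sign_off(): hands the job in, once; it reports no verdict.
The state is a dict: "clock": time; "qpos": joint angles; "qvel": joint speeds; "joint_efforts": joint torques, N m; "eef_pos": TCP position; "tcp_rot": TCP orientation; "contact_force": force on the tool from outside, world axes, zero at the start; "wrist_torque": the same for the moment, N m; "opening": opening from 0.0 (shut) to 1.0 (fully open).
Only numpy, scipy, OpenCV 4.12 (cv2) and the standard library are available. Lean on these libraries where they do the work, as an engineer would, in place of code of your own. Each camera call takes 0.05 s, during which the arm holds its last target. There are 200 camera calls.

## Working session

There is one attempt and no reset: what is moved stays moved. The work goes in short steps, Python scripts to look and compute and a tool call to move; the robot and the scene stay as the last step left them, time stands still between calls to the robot, and variables do not carry over. Pictures are saved under pics/ and viewed, about 8 in all and at most 12, crops included, and the job is handed in when it is done.

Besides the shell and the picture viewer there is one more tool, called after "Request:" by a JSON object that holds its "name" and its "arguments", one argument or row to a line. apply_moves: Moves the arm, as the interface text tells. Its arguments: {"type":"object","properties":{"plan":{"type":"string"},"squeeze":{"type":"number"}},"required":["plan"]}

```bash
mkdir -p pics; python3 - <<'E'
from rig import r
import cv2
print(r.sense())
for n in("scene","top"):
    cv2.imwrite(f"pics/{n}0.png",r.grab_frame(n)); print(n,r.get_calibration(n))
print(r.get_calibration("wrist"))
E
```

```text
{'clock': 0.0, 'qpos': array([ 1.24860449e+00,  3.53635767e-01,  1.63416520e+00,  1.05368945e-05,
        1.15517711e+00, -2.42038742e-03]), 'qvel': array([ 0.00031789,  0.00033735, -0.00047309, -0.00078639,  0.00112033,
       -0.0013819 ]), 'joint_efforts': array([-2.94482954e-03, -6.05255628e+01, -3.42058146e+01, -2.91840161e-04,
        9.85336985e-03, -2.07522464e-05]), 'eef_pos': array([196.30903467, 592.81054022, 198.15614435]), 'tcp_rot': array([-1.57218173e+00,  1.29871842e-05, -3.19775718e-01]), 'contact_force': array([ 0.26920809,  0.19109227, -0.26492333]), 'wrist_torque': array([-0.05229547,  0.01030008,  0.06263744]), 'opening': 0.9998047485451956}
scene {'vertical_fov': 46.69292535158798, 'cx': 321.2021818549356, 'cy': 197.94066526257458, 'R': array([[ 0.10096196,  0.99474492, -0.01700642],
       [ 0.53429837, -0.06863247, -0.8425051 ],
       [-0.83924486,  0.07597447, -0.53841986]]), 't': array([   5.12137649, -238.13331065, 1885.71979947])}
top {'vertical_fov': 53.50501007284473, 'cx': 324.41433666829124, 'cy': 200.4561512699895, 'R': array([[ 0.01306151, -0.99923624, -0.03682834],
       [-0.98853996, -0.00736449, -0.1507797 ],
       [ 0.15039332,  0.0383757 , -0.98788114]]), 't': array([-44.10805619, 549.4589032 , 897.95559468])}
{'vertical_fov': 71.08974858142459, 'cx': 319.79327330538916, 'cy': 192.2289640394496, 'hand_eye': array([[ 1.32018162e-03,  9.63836601e-01,  2.66490644e-01,
        -6.72219269e+01],
       [ 6.24454040e-05, -2.66490955e-01,  9.63837417e-01,
        -1.75564627e+02],
       [ 9.99999127e-01, -1.25579932e-03, -4.12003627e-04,
        -5.65052593e-01],
       [ 0.00000000e+00,  0.00000000e+00,  0.00000000e+00,
         1.00000000e+00]])}
```

View pics/top0.png

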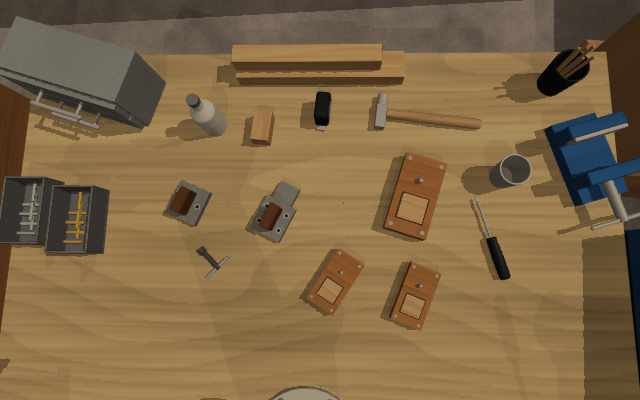

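View pics/scene0.png

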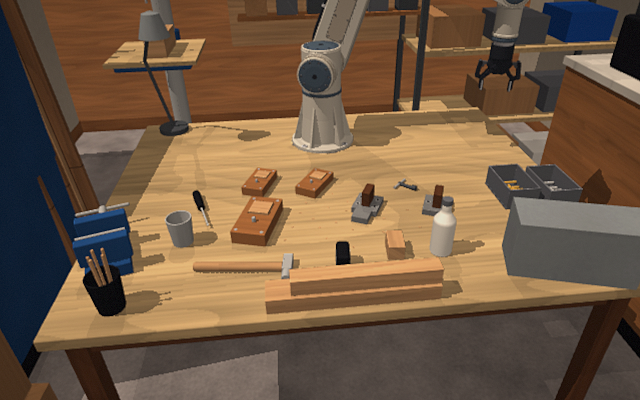

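The top view shows the tongued cover at about (272,213) with its tongue towards (288,190), and the plain cover at (188,203). The large fixture is at about (415,195), pin (420,180), stock (412,207). Two smaller fixtures sit at (333,282) and (414,296). The scene view agrees.

```bash
cat > h.py <<'E'
from rig import r
import cv2, numpy as np
from scipy.spatial.transform import Rotation as Ro
def cam(name,s=None):
    c=r.get_calibration(name); f=200/np.tan(np.radians(c["vertical_fov"])/2)
    K=np.array([[f,0,c["cx"]],[0,f,c["cy"]],[0,0,1]])
    if name=="wrist":
        T=np.eye(4); T[:3,:3]=Ro.from_euler("xyz",s["tcp_rot"]).as_matrix(); T[:3,3]=s["eef_pos"]
        M=T@np.array(c["hand_eye"]); return K,M[:3,:3],M[:3,3]
    R=np.array(c["R"]); return K,R.T,-R.T@np.array(c["t"])
def onz(C,px,z):
    K,R,o=C; px=np.atleast_2d(px).astype(float)
    d=(R@np.linalg.inv(K)@np.c_[px,np.ones(len(px))].T).T
    return (o+d*((z-o[2])/d[:,2])[:,None])[:,:2]
def rect(p):  # long-axis yaw & sides
    (c,wh,a)=cv2.minAreaRect(p.astype(np.float32)); b=cv2.boxPoints((c,wh,a))
    e=[b[1]-b[0],b[2]-b[1]]; e=max(e,key=np.linalg.norm)
    if e[0]<0:e=-e
    return np.round(c,1),np.round(sorted(wh),1),round(float(np.arctan2(e[1],e[0])),3)
E
python3 - <<'E'
from h import *
C=cam("top")
for n,p,z in(("grip",(271,215),70),("tongue",(288,190),20),("pin",(420,180),50),("stock",(412,207),46)): print(n,onz(C,p,z))
# fixture top corners, approx
print(rect(onz(C,[(409,152),(446,164),(425,240),(387,226)],40)))
print(rect(onz(C,[(340,250),(363,263),(333,313),(305,298)],40)))
print(rect(onz(C,[(408,262),(440,272),(420,328),(391,318)],40)))
E
```

```text
grip [[510.83764407  82.3998259 ]]
tongue [[578.17813513  51.51130122]]
pin [[ 598.58380573 -262.03412258]]
stock [[ 535.21055141 -242.90757371]]
(array([ 564.1, -255.9]), array([ 92.5, 190.9]), -0.296)
(array([364.5, -63.1]), array([ 71.7, 137.5]), -0.542)
(array([ 335.1, -248.2]), array([ 75.2, 133.1]), -0.312)
```

Request:
{"name": "apply_moves", "arguments": {
  "plan": "2.8 0 -2.4 0 0 0 0;2.8 0 -2.4 0 0 0 0;2.8 0 -2.4 0 0 0 0;2.8 0 -2.4 0 0 0 0;2.8 0 -2.4 0 0 0 0;2.8 0 -2.4 0 0 0 0;2.8 0 -2.4 0 0 0 0;2.8 0 -2.4 0 0 0 0;2.8 0 -2.4 0 0 0 0;2.8 0 -2.4 0 0 0 0;2.8 0 -2.4 0 0 0 0;2.8 0 -2.4 0 0 0 0;2.8 0 -2.4 0 0 0 0;2.8 0 -2.4 0 0 0 0;2.8 0 -2.4 0 0 0 0;2.8 0 -2.4 0 0 0 0;0 0 0 0 8 0 0;0 0 0 0 0 0 0"
}}

```text
clock: 1.9
eef_pos: [509.4, 65.5, 194.2]
tcp_rot: [-1.577, 0.002, -0.458]
contact_force: [-0.3, 0.3, -0.5]
opening: 1.0
```

```bash
python3 - <<'E'
from h import *
s=r.sense(); im=r.grab_frame("wrist"); cv2.imwrite("pics/w1.png",im); np.save("w1s.npy",s,allow_pickle=True); print(s["eef_pos"],s["tcp_rot"])
E
```

```text
[509.38504755  65.54704165 194.21303327] [-1.57736054  0.00194758 -0.45847035]
```

View pics/w1.png

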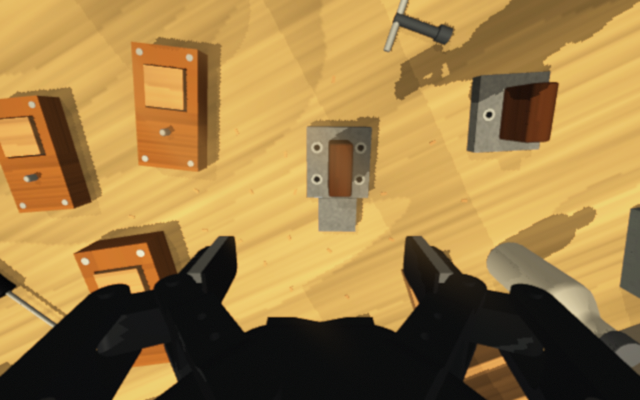

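The wrist view shows the cover almost square to the tool, slab from (307,126) to (372,197), tongue end at about (337,231), grip at about (341,168). Next I'll segment it.

```bash
python3 - <<'E'
from h import *
s=np.load("w1s.npy",allow_pickle=True).item(); im=cv2.imread("pics/w1.png"); C=cam("wrist",s)
hsv=cv2.cvtColor(im,cv2.COLOR_BGR2HSV)
roi=np.zeros(im.shape[:2],np.uint8); roi[115:236,295:385]=255
def big(m):
    m=cv2.morphologyEx(m&roi,cv2.MORPH_OPEN,np.ones((3,3))); c,_=cv2.findContours(m,0,2); c=max(c,key=cv2.contourArea); return c[:,0]
g=big(((hsv[...,1]<70)&(hsv[...,2]>85)).astype(np.uint8)*255)
print("bbox grey",cv2.boundingRect(g)); P=onz(C,g,20)
print("grey hull",rect(P))
T=onz(C,g[g[:,1]>203],20); print("tongue",rect(T))
for a in(-.40,-.43,-.46,-.49,-.52):
    u=np.array([np.cos(a),np.sin(a)]);v=np.array([-u[1],u[0]]); 
    print(a,"len",np.round([(P@u).min(),(P@u).max()],1),"wid",np.round([(P@v).min(),(P@v).max()],1),"tongue",np.round([(T@v).min(),(T@v).max()],1))
b=big(((hsv[...,1]>120)&(hsv[...,2]<150)&(hsv[...,0]<12)).astype(np.uint8)*255)
print("brown bbox",cv2.boundingRect(b)); print("grip z70",rect(onz(C,b,70)))
E
```

```text
bbox grey (308, 142, 60, 89)
grey hull (array([539.9,  74. ]), array([ 76.3, 116.9]), -0.471)
tongue (array([591.1,  53.6]), array([21. , 52.8]), 1.559)
-0.4 len [408.  527.9] wid [239.7 316.6] tongue [251.1 300. ]
-0.43 len [400.3 518.7] wid [253.8 330.3] tongue [266.7 315. ]
-0.46 len [392.2 509.2] wid [267.8 344.1] tongue [282.  329.6]
-0.49 len [383.5 500.3] wid [280.3 357.6] tongue [297.1 344.1]
-0.52 len [374.5 490.8] wid [291.9 370.8] tongue [312.  358.9]Traceback (most recent call last):
  File "<stdin>", line 14, in <module>
  File "<stdin>", line 6, in big
ValueError: max() iterable argument is empty
```

Cover origin is about (510,89), yaw about -0.47. I'll go above it, then descend.

Request:
{"name": "apply_moves", "arguments": {
  "plan": "-0.5 0 1.1 0.4 0.7 0 0;-0.5 0 1.1 0 0 0 0;0 3 0 0 0 0 0;0 4 0 0 0 0 0;0 3 0 0 0 0 0;0 2 0 0 0 0 0;0 0 0 0 0 0 0"
}}

```text
clock: 2.65
eef_pos: [509.9, 101.9, 72.3]
tcp_rot: [-1.565, -0.001, -0.444]
contact_force: [-0.2, -0.0, 0.3]
opening: 1.0
```

Request:
{"name": "apply_moves", "arguments": {
  "plan": "0.5 0 -1.1 -0.3 1.5 0 0;0 0 0 0 0 0 0"
}}

```text
clock: 2.85
eef_pos: [509.8, 91.1, 73.3]
tcp_rot: [-1.571, -0.002, -0.468]
contact_force: [-0.3, -0.4, 0.4]
opening: 1.001
```

Request:
{"name": "apply_moves", "arguments": {
  "plan": "0 2 -0.1 0 0 0 0;0 1.5 0 0 0 0 0;0 0.7 0 0 0 0 0;0 0 0 0 0 0 0;0 0 0 0 0 0 1;0 0 0 0 0 0 1;0 0 0 0 0 0 1;0 0 0 0 0 0 1;0 0 0 0 0 0 1;0 0 0 0 0 0 1;0 0 0 0 0 0 1;0 0 0 0 0 0 1",
  "squeeze": 60
}}

```text
clock: 4.05
eef_pos: [516.5, 91.2, 39.3]
tcp_rot: [-1.562, -0.014, -0.469]
contact_force: [-0.7, 0.3, -0.4]
opening: -0.001
```

The jaws closed on nothing, so I need a look.

```bash
python3 - <<'E'
from h import *
s=r.sense(); print(s["eef_pos"],s["tcp_rot"],s["opening"]);a=r.grab_frame("wrist");b=r.grab_frame("top")
cv2.imwrite("pics/c2.png",np.vstack([cv2.resize(a,(480,300)),cv2.resize(b[140:290,150:390],(480,300))]))
E
```

```text
[516.45919627  91.21801457  39.29824479] [-1.56154753 -0.01362762 -0.46881591] -0.0013198419937409849
```

View pics/c2.png

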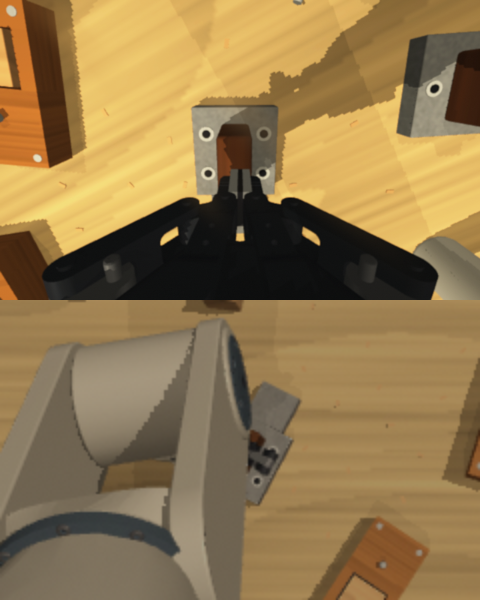

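```bash
python3 - <<'E'
from h import *
s=r.sense(); C=cam("wrist",s); print(C[2])
def tl(C,s,px,z):
    p=onz(C,px,z); d=p-s["eef_pos"][:2]; a=s["tcp_rot"][2]; return np.round(np.c_[p,d@[np.cos(a),np.sin(a)],d@[-np.sin(a),np.cos(a)]],1)
print("slab rear z20\n",tl(C,s,[(256,141),(369,141)],20)); print("grip rear\n",tl(C,s,[(291,167),(336,167)],70)); print("slab front side z20",tl(C,s,[(366,258)],20))
s0=np.load("w1s.npy",allow_pickle=True).item(); C0=cam("wrist",s0)
print("w1 slab corners\n",tl(C0,s0,[(307,126),(372,126),(307,198),(371,197),(319,231),(356,231)],20),"\ngrip z70\n",tl(C0,s0,[(329,139),(353,139),(329,196),(353,196)],70))
E
```

```text
[453.44155725 120.69521555 213.89369115]
slab rear z20
 [[452.2  74.4 -49.7 -44. ]
 [487.3 143.4 -49.5  33.4]]
grip rear
 [[472.4  95.7 -41.4 -15.9]
 [483.  116.6 -41.3   7.6]]
slab front side z20 [[568.3 104.6  40.2  35.3]]
w1 slab corners
 [[453.   74.1 -54.4 -17.3]
 [488.  145.  -54.3  61.8]
 [534.4  32.6  37.  -18.5]
 [570.  107.9  35.6  64.8]
 [582.9  26.   83.4  -3. ]
 [604.9  70.7  83.3  46.9]] 
grip z70
 [[474.7  91.9 -42.8   8.3]
 [485.9 114.6 -42.7  33.6]
 [531.1  64.6  19.9   8.8]
 [542.9  88.6  19.9  35.5]]
```

```bash
python3 - <<'E'
from h import *
a=r.grab_frame("wrist"); b=r.grab_frame("scene")
cv2.imwrite("pics/c3.png",np.hstack([cv2.resize(a[130:330,230:430],(400,400),interpolation=2),cv2.resize(b[160:240,330:410],(400,400),interpolation=2)]))
print(r.sense()["joint_efforts"])
E
```

```text
[ 1.32615623e-03 -5.35992944e+01 -2.35882974e+01 -3.21621854e-03
 -9.56371240e-02  1.76975925e-05]
```

View pics/c3.png

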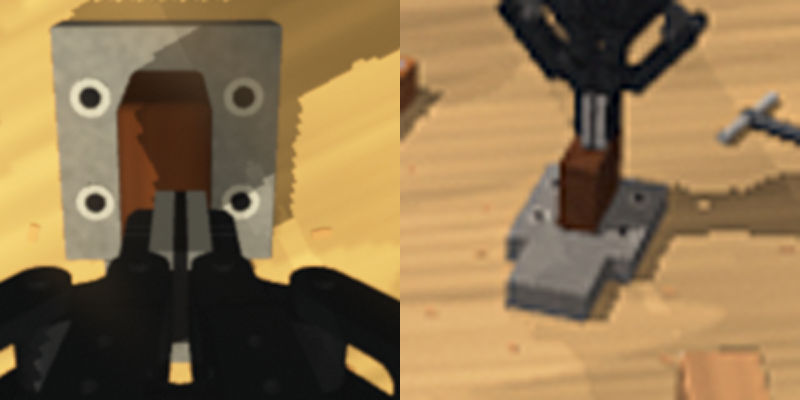

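```bash
python3 - <<'E'
from h import *
c=r.get_calibration("scene");K,_,_=cam("scene")
def pr(X): q=np.array(c["R"])@X+c["t"]; q=K@q; return np.round(q[:2]/q[2],1)
for z in(20,39,70,80,95):print(z,pr(np.array([516.5,91.2,z])))
s=r.sense(); print(pr(np.array([510,90,0])),"slab tongue end",pr(np.array([594.,48,0])))
c=r.get_calibration("top");K,_,_=cam("top")
for z in(20,39,70):print("top",z,pr(np.array([516.5,91.2,z])))
E
```

```text
20 [368.4 202.7]
39 [368.7 197.5]
70 [369.1 189. ]
80 [369.2 186.2]
95 [369.4 182. ]
[367.4 206.9] slab tongue end [358.8 223.2]
top 20 [271. 215.]
top 39 [269.6 214.1]
top 70 [267.3 212.5]
```

The shut fingertips are on top of the grip, around z 70 in the scene view, while the TCP reads 39. So the tips are about 30 mm short of the nominal TCP. I'll open, straighten up, go deeper in small steps and watch the force.

Request:
{"name": "apply_moves", "arguments": {
  "plan": "0 0 0 0 0 0 0;0 0 0 0 0 0 0;0 0 0 0 0 0 0;0 0 0 0 0 0 0;0 0 0 0 0 0 0;-0.4 0 -0.4 -0.5 0 0.8 0;0 0.4 0 0 0 0 0;0 0 0 0 0 0 0"
}}

```text
clock: 5.05
eef_pos: [510.5, 89.3, 34.8]
tcp_rot: [-1.571, 0.002, -0.469]
contact_force: [-0.2, 0.4, 0.3]
opening: 0.997
```

```bash
python3 - <<'E'
from h import *
a=r.grab_frame("wrist"); b=r.grab_frame("scene")
cv2.imwrite("pics/c4.png",np.hstack([cv2.resize(a[60:360],(640,400))[:, 100:540],cv2.resize(b[150:230,320:400],(350,400),interpolation=2)]))
print(r.sense())
E
```

```text
{'clock': 5.15, 'qpos': array([ 1.69708955e-01,  4.13413363e-01,  1.98667872e+00,  1.09401205e-03,
        7.42772496e-01, -9.33112184e-01]), 'qvel': array([ 0.00058608, -0.0023449 , -0.00269149, -0.00032455, -0.00197809,
        0.0006235 ]), 'joint_efforts': array([-2.19860673e-02, -5.35935903e+01, -2.31059414e+01,  3.52657968e-03,
        1.64715276e-02, -4.30266446e-03]), 'eef_pos': array([510.70839357,  89.31701928,  35.10567499]), 'tcp_rot': array([-1.57096005e+00,  1.46209117e-03, -4.68781623e-01]), 'contact_force': array([0.65514989, 0.0496956 , 0.42894375]), 'wrist_torque': array([ 0.05674396, -0.03691   ,  0.01455391]), 'opening': 0.9990145348341204}
```

View pics/c4.png

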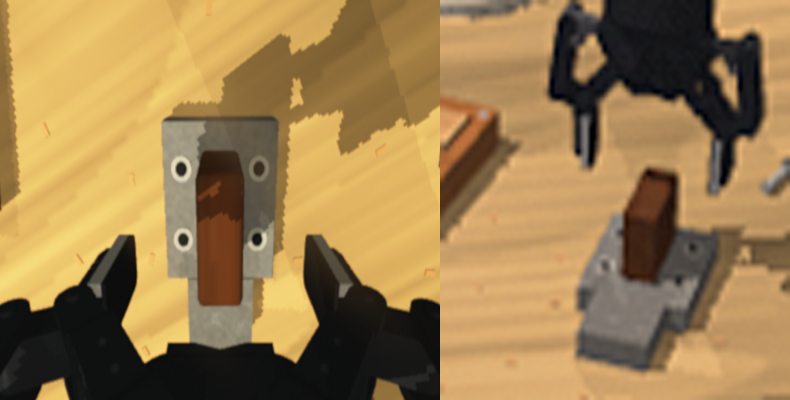

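The open tips are visibly about 35–50 mm above the reported TCP, while lateral alignment is good. I'll go 35 mm deeper in small steps.

Request:
{"name": "apply_moves", "arguments": {
  "plan": "0 1.2 0 0 0 0 0;0 1 0 0 0 0 0;0 0.8 0 0 0 0 0;0 0 0 0 0 0 0"
}}

```text
clock: 5.55
eef_pos: [510.5, 89.3, 2.1]
tcp_rot: [-1.571, 0.002, -0.469]
contact_force: [-0.2, 0.3, 0.5]
opening: 1.0
```

Request:
{"name": "apply_moves", "arguments": {
  "plan": "0 0 0 0 0 0 1;0 0 0 0 0 0 1;0 0 0 0 0 0 1;0 0 0 0 0 0 1;0 0 0 0 0 0 1;0 0 0 0 0 0 1",
  "squeeze": 70
}}

```text
clock: 6.15
eef_pos: [510.4, 89.3, 2.1]
tcp_rot: [-1.571, 0.002, -0.469]
contact_force: [0.3, 0.1, -4.2]
opening: 0.294
```

Gripped: opening 0.294 is about 25 mm. Now I'll lift and carry it to a viewing spot beside the fixture.

Request:
{"name": "apply_moves", "arguments": {
  "plan": "0 -2 0 0 0 0 1;0 -4 0 0 0 0 1;0 -4 0 0 0 0 1;1 -3 -0.7 0 0 0 1;3 -1 -2 0 0 0 1;4 0 -2.5 0 0 0 1;4 0 -2.5 0 0 0 1;4 0 -2.5 0 0 0 1;4 0 -2 0 0 0 1;2 0 -1 0 0 0 1;0 0 0 0 -4 0 1;0 0 0 0 -5 0 1;0 0 0 0 0 0 1"
}}

```text
clock: 7.45
eef_pos: [646.4, -137.6, 140.9]
tcp_rot: [-1.574, 0.012, -0.306]
contact_force: [-0.1, 0.4, -4.0]
opening: 0.302
```

```bash
python3 - <<'E'
from h import *
s=r.sense(); im=r.grab_frame("wrist"); cv2.imwrite("pics/w5.png",im); np.save("w5s.npy",s,allow_pickle=True); print(s["eef_pos"],s["tcp_rot"],s["contact_force"],s["opening"],s["clock"])
E
```

```text
[ 646.35472417 -137.58050229  140.93887701] [-1.57437849  0.01203494 -0.30626222] [-0.08355967  0.41507987 -3.97425431] 0.3016432682897233 7.45
```

View pics/w5.png

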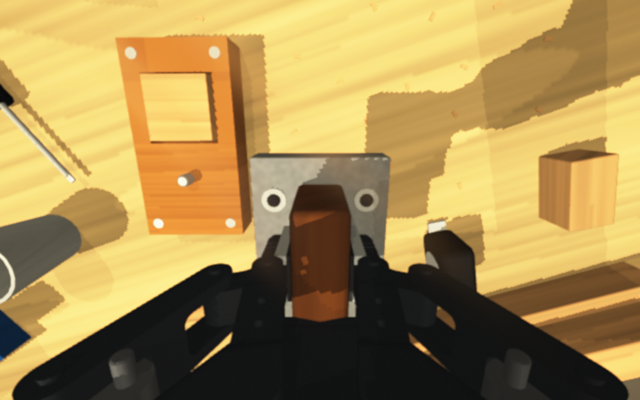

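The view shows the fixture top face with corners near (117,39), (228,39), (243,233) and (149,234). The pin's tip is at (182,181) with its foot near (196,176), and the stock centre is near (178,107). The held slab's rear edge runs from (252,155) to (389,155).

```bash
python3 - <<'E'
from h import *
s=np.load("w5s.npy",allow_pickle=True).item(); C=cam("wrist",s); a=s["tcp_rot"][2]; im=cv2.imread("pics/w5.png")
hsv=cv2.cvtColor(im,cv2.COLOR_BGR2HSV)
f=onz(C,[(117,39),(228,39),(243,233),(149,234)],40); print("fix",rect(f)); print(f.round(1))
b=onz(C,[(130.5,53),(214.5,52.5),(158,224),(230.5,223)],41)
d1,d2=b[2]-b[0],b[3]-b[1]; print("bolt yaw",np.arctan2(d1[1],d1[0]),np.arctan2(d2[1],d2[0]),"c",b.mean(0), np.linalg.norm(d1),np.linalg.norm(b[1]-b[0]))
p=onz(C,(182,181),54); print("pin top",p, "foot",onz(C,(197,176),40))
st=onz(C,[(140,73),(210,73),(215,141),(149,142)],46); print("stock",rect(st),st.mean(0))
zt=s["eef_pos"][2]-2+20
q=onz(C,[(252,157),(389,157)],zt); d=q-s["eef_pos"][:2]; print("rear in tool",d@[np.cos(a),np.sin(a)],d@[-np.sin(a),np.cos(a)], "edge yaw",np.arctan2(*( (q[1]-q[0])*[-1,1]))  )
# bolt-like rings on the cover
q=onz(C,[(274,200),(367,200)],zt); print("rings yaw",np.arctan2(-(q[1]-q[0])[0],(q[1]-q[0])[1]))
E
```

```text
fix (array([ 568.1, -252.5]), array([100.7, 188.4]), -0.308)
[[ 463.2 -271.4]
 [ 493.5 -176.4]
 [ 671.8 -232.7]
 [ 642.6 -329. ]]
bolt yaw -0.30399005767665166 -0.3007203808554508 c [ 567.44011535 -252.86464611] 164.88444208427435 76.11426964774452
pin top [[ 599.36371333 -263.1075715 ]] foot [[ 600.0190216  -254.16442344]]
stock (array([ 535.7, -241.4]), array([61.5, 64.7]), 1.263) [ 535.48551818 -241.29526258]
rear in tool [-44.03803824 -43.97661595] [-38.96681323  38.61115224] edge yaw -0.30705396959225495
rings yaw -0.3064694479085558
```

Measurements agree: pin about (600,-263), fixture yaw -0.304. The cover sits square in the hand, with the hole about 69.5 mm ahead along tool x. Home TCP is therefore about (533.7,-242.2). I'll lay the cover on 20 mm forward of home and slide it back along -x.

Request:
{"name": "apply_moves", "arguments": {
  "plan": "-1 0 -2.5 0.2 0 -0.7 1;-1.1 0 -2.8 0 0 0 1;-1.1 0 -2.8 0 0 0 1;-1.1 0.5 -2.5 0 0 0 1;-1 1 -2 0 0 0 1;0 1.5 0 0 0 0 1;0 1.5 0 0 0 0 1;0 0 0 0 0 0 1"
}}

```text
clock: 8.3
eef_pos: [552.6, -239.9, 92.9]
tcp_rot: [-1.57, 0.002, -0.324]
contact_force: [-0.6, -0.4, -4.6]
opening: 0.297
```

Request:
{"name": "apply_moves", "arguments": {
  "plan": "0.3 1 -0.8 0 -1.1 0 1;0 1 0 0 0 0 1;0 0.7 0 0 0 0 1;0 0 0 0 0 0 1;0 0 0 0 0 0 1"
}}

```text
clock: 8.8
eef_pos: [555.3, -245.1, 64.2]
tcp_rot: [-1.569, 0.002, -0.304]
contact_force: [0.2, -1.0, -3.5]
opening: 0.292
```

Request:
{"name": "apply_moves", "arguments": {
  "plan": "-0.1 0.2 -0.4 -0.1 0 0 1;0 0.2 0 0 0 0 1;0 0.2 0 0 0 0 1;0 0 0 0 0 0 1"
}}

```text
clock: 9.2
eef_pos: [553.8, -248.8, 59.0]
tcp_rot: [-1.571, 0.0, -0.304]
contact_force: [-0.6, -0.4, -4.1]
opening: 0.295
```

Request:
{"name": "apply_moves", "arguments": {
  "plan": "0 0.1 0 0 0 0 1;0 0.1 0 0 0 0 1;0 0.1 0 0 0 0 1;0 0 0 0 0 0 1"
}}

```text
clock: 9.6
eef_pos: [554.0, -249.0, 56.1]
tcp_rot: [-1.571, -0.0, -0.304]
contact_force: [0.4, -0.2, -4.4]
opening: 0.298
```

Request:
{"name": "apply_moves", "arguments": {
  "plan": "0 0.1 0 0 0 0 1;0 0 0 0 0 0 1"
}}

```text
clock: 9.8
eef_pos: [554.0, -249.0, 56.0]
tcp_rot: [-1.571, -0.0, -0.304]
contact_force: [0.5, 0.4, -4.2]
opening: 0.292
```

Request:
{"name": "apply_moves", "arguments": {
  "plan": "0 0.2 0 0 0 0 1"
}}

```text
clock: 9.9
eef_pos: [553.8, -249.0, 55.2]
tcp_rot: [-1.571, -0.0, -0.304]
contact_force: [-13.1, 4.7, 28.5]
opening: 0.292
```

Request:
{"name": "apply_moves", "arguments": {
  "plan": "0 0 0 0 0 0 1"
}}

```text
clock: 10.0
eef_pos: [554.1, -249.1, 56.0]
tcp_rot: [-1.571, -0.001, -0.304]
contact_force: [0.8, -0.3, -4.5]
opening: 0.296
```

Contact with the pin is at TCP z about 56. Now I'll slide along -x under light pressure.

Request:
{"name": "apply_moves", "arguments": {
  "plan": "-0.2 0.06 0 0 0 0 1;-0.3 0.06 0 0 0 0 1;-0.3 0.06 0 0 0 0 1"
}}

```text
clock: 10.3
eef_pos: [549.4, -247.9, 55.3]
tcp_rot: [-1.572, -0.008, -0.304]
contact_force: [3.3, -0.3, 0.5]
opening: 0.298
```

Request:
{"name": "apply_moves", "arguments": {
  "plan": "-0.3 0.05 0 0 0 0.4 1;-0.3 0.06 0 0 0 0 1;-0.3 0.06 0 0 0 0 1"
}}

```text
clock: 10.6
eef_pos: [543.7, -246.4, 55.0]
tcp_rot: [-1.572, -0.008, -0.304]
contact_force: [4.7, -1.6, 2.6]
opening: 0.294
```

Request:
{"name": "apply_moves", "arguments": {
  "plan": "-0.3 0.05 0.05 0 0 0.4 1;-0.3 0.06 0.05 0 0 0 1;-0.2 0.06 0 0 0 0.2 1"
}}

```text
clock: 10.9
eef_pos: [538.7, -244.3, 54.9]
tcp_rot: [-1.573, -0.004, -0.305]
contact_force: [5.2, -0.6, 3.5]
opening: 0.289
```

Request:
{"name": "apply_moves", "arguments": {
  "plan": "-0.2 0.06 0.05 0.1 0 0.2 1;-0.2 0.06 0 0 0 0 1;-0.1 0.08 0 0 0 0 1"
}}

```text
clock: 11.2
eef_pos: [532.8, -242.0, 52.6]
tcp_rot: [-1.571, 0.002, -0.304]
contact_force: [-0.1, 0.5, -4.4]
opening: 0.296
```

It has dropped: z 52.6, no contact load. I'll descend to the stock.

Request:
{"name": "apply_moves", "arguments": {
  "plan": "0 0.2 0 0 0 0 1;0 0.2 0 0 0 0 1;0 0.1 0 0 0 0 1"
}}

```text
clock: 11.5
eef_pos: [531.9, -241.4, 46.5]
tcp_rot: [-1.571, 0.004, -0.305]
contact_force: [3.1, -0.9, 4.3]
opening: 0.294
```

Request:
{"name": "apply_moves", "arguments": {
  "plan": "0.05 0.2 0 0 0 -0.1 1;0 0.2 0 0 0 0 1;0 0.2 0 0 0 -0.1 1"
}}

```text
clock: 11.8
eef_pos: [532.1, -241.4, 42.0]
tcp_rot: [-1.571, 0.002, -0.304]
contact_force: [-6.3, 4.1, 33.1]
opening: 0.297
```

Request:
{"name": "apply_moves", "arguments": {
  "plan": "0 0.17 0 0 0 0 1;0 0.17 0 0 0 0 1"
}}

```text
clock: 12.0
eef_pos: [532.0, -241.4, 42.0]
tcp_rot: [-1.571, 0.002, -0.304]
contact_force: [-3.5, 1.6, 22.3]
opening: 0.298
```

```bash
python3 - <<'E'
from h import *
a=r.grab_frame("wrist"); b=r.grab_frame("scene")
cv2.imwrite("pics/c6.png",np.hstack([a[:,100:540],cv2.resize(b[170:270,210:300],(360,400),interpolation=2)]))
s=r.sense(); print(s["clock"],s["eef_pos"],s["tcp_rot"],s["contact_force"],s["wrist_torque"],s["opening"])
E
```

```text
12.1 [ 532.04038224 -241.46410084   42.01594535] [-1.57101284  0.00172095 -0.30436048] [-3.97554647  2.10924428 21.72313248] [0.48758657 0.65757837 0.02454464] 0.2941785726015903
```

View pics/c6.png

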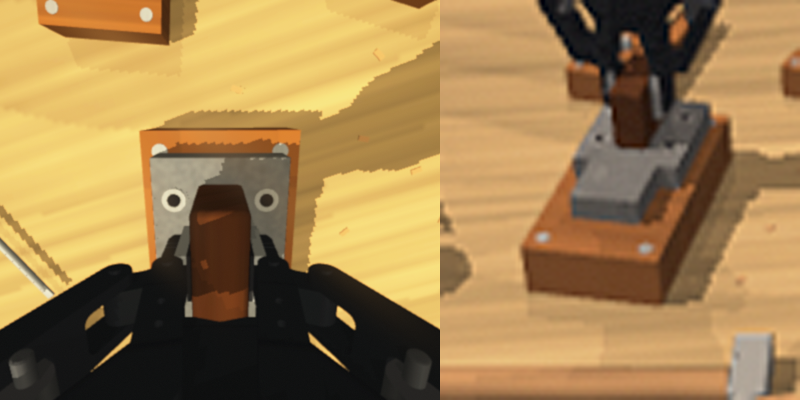

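The cover lies flat and square on the fixture, slab edges at 151 and 288 between block edges at 141 and 299. There is no visible gap in the scene crop, and the push holds steady at about 22 N. Handing in.

```bash
python3 -c "
from rig import r
print(r.sign_off())"
```

```text
the job is handed in; nothing more can be done
None
```

The cover is on the pin, flat and fully home on the 190 x 100 mm fixture. I handed the job in at 12.1 s with the arm still holding it pressed down by its grip.

- **What I did:** I gripped the tongued cover by its upright grip and squared it to the fixture at yaw -0.304. I laid its tongue on the pin with the hole about 21 mm away, then slid it under light pressure until it dropped. Then I pressed it down against the sprung stock.
- **Last checks:** TCP height was 42.0 mm, against 2.1 mm when the cover lay on the bench, so it sits on the 40 mm face. It was level to within 0.002 rad, with a steady push of about 22 N and the grip holding at opening 0.294. The final pictures show it square and centred, with no visible gap.
- **What disagreed:** My first grasp closed on nothing. The fingertips stood about 30 to 35 mm higher than the reported TCP suggested, so I opened and regripped deeper. The images showed the cover had not moved.
- **Force:** The wrist force read about 28 N when the cover first pressed on the pin and 33 N when it bottomed. I eased off both times.
- **Bystanders:** I did not approach any of the other objects, but I did not check their positions again at the end.

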